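# Lock the carrier, heft three sealed canisters and hold up the heaviest

### The arm

A 6-joint arm with a two-finger parallel gripper is mounted at the origin on a cart in front of the work surface, level with it; the furniture and walls round the work are solid. World frame = base frame: x ahead of the robot, y to its left, z up, the work surface at z = 0. Lengths are in mm, angles in degrees, forces in N, time in s.
With the tool pointing down it reaches from about 300 to 850 mm from the base axis. Payload 4.2 kg.
Tool frame: the origin (TCP) lies at the very end of the fingers, on their centre line; the grasp point (between the pads) lies 19 mm behind it; z points along the fingers, y is the line along which they close (so a half turn about z gives the same grasp; the last joint's range is limited). The gripper opens to 91 mm and grips with 3 to 60 N. Pads are 32 mm wide; open, the fingers measure 118 mm over their backs; the gripper's body (76 mm by 178 mm) begins 60 mm behind the grasp point.
Start: joints at [-75.057, 18.312, 89.639, -0, 72.044, -1.146], TCP at [159.35, -552.498, 177.776] pointing down, gripper open.
Joint ranges: [-177.97, 177.97], [-48.28, 115.42], [12.27, 149.76], [-77.06, 257.06], [2.81, 150.46], [-146.56, 146.56]. Speed limits (degrees/s): [147.25, 147.25, 180, 180, 180, 180].

### API

Orientations are given as [roll, pitch, yaw] about the fixed x, y, z axes, in that order (R = Rz(yaw) Ry(pitch) Rx(roll)).
In Python, from workcell import * gives the robot as it stands.
- The arm moves only by the tool move_arm, never from a script. Its argument "motion" is a list of rows, each a list of 3 entries, a list of its own where there are three numbers: the finger opening in mm, from 0 to 91.2, then the shift along the world's x, y, z in units of 25 mm (1.0 is 25 mm), then the turn, a rotation vector about the world's x, y, z in units of 4 degrees (1.0 is 4 degrees). In form: [[grip, [x, y, z], [ax, ay, az]], ...]. A call has 1 to 20 rows; each row shifts and turns the commanded pose from where the row before left it; what a row does not reach is not made up. A row lasts 1/12 s, in which the tool goes at most 41.7 mm and 7.16 degrees, less where a joint would pass 70% of its speed; a pose out of reach is approached as far as the arm can. A call with a number of a shift or a turn outside -1 to 1 is refused whole. A call with a gripper value outside its range is refused whole. The fingers move at their own pace and stop on an object; "grip_force" is the grip in N (left out, the last holds). Time passes only in rows, so rows that do not move let the fingers close. It gives the time, the measured TCP pose, the force, the opening and the grip force at its end, in the units of the state.
- state(): the state, without advancing time (a new reading comes with each control period).
- grab_frame(name): name is "scene" or "top" or "wrist"; returns the picture (480x640x3 uint8, blue, green, red); there is no depth.
- camera_info(name): a dict with "fx", "fy", "cx", "cy" (pixels), "rvec" (rotation vector, rad) and "tvec" (3), from world to camera coordinates, as OpenCV has them. Camera axes: x right, y down, z forward; pixel columns grow to the right and rows downward; lengths in mm; the calibration is good to about 2 mm. The wrist camera is an equidistant fisheye: a pixel r from the principal point sees the ray r / f radians off the axis. A picture is of the moment at which its call begins: read the wrist's pose just before it. camera_info takes no time and is no camera call; for the wrist camera it gives the pose at the moment of the call.
- job_done(): hands the job in; it is judged then, once.
The state is a dict: "time_s": time; "qpos": joint angles; "qvel": joint speeds; "effort": joint torques, N m; "ee_pos": TCP position; "ee_rot": TCP orientation; "force": force on the tool from outside, world axes, zero at the start; "torque": the same for the moment, N m; "gripper_width": finger opening in mm; "gripper_force": force on a finger pad.
Only numpy, scipy, OpenCV 4.12 (cv2) and the standard library are available. Lean on these libraries where they do the work, as an engineer would, in place of code of your own. Each camera call takes 0.05 s, during which the arm holds its last target. There are 200 camera calls.

### The job

Lock the canister carrier by sliding its barrel bolt fully home in the keeper. Then heft the three identical sealed canisters one at a time, from left to right as the robot sees them: lift each about 6 cm straight up, keep it there for a moment and, unless it is the one you keep, set it back upright in its own hollow. Finish holding the heaviest one upright in the gripper, about 12 cm above where it stood, with the other two back in their hollows; leave the other things on the bench alone.

Things in the scene. Friction and masses are not known exactly. Their poses are not given: they have to be found in the camera images.
- carrier: fixed aluminium plate 166 x 360 x 6 mm with a grey tray on it (78 x 310 mm, top 24 mm above the bench). Origin on the bench; y along the row of hollows to the robot's left, x away from the robot, turned up to 0.25 rad. In its frame the three hollows lie at x = +30 mm, y = +110, 0, -110 mm, the bolt's line at x = -60 mm; the plate spans x = -93 to +73 mm
- hollow_left (a point): centre of the floor of the left (+y) hollow: a round hollow 56 mm wide, 10 mm deep, its floor 14 mm above the bench
- hollow_middle (a point): the same for the middle hollow
- hollow_right (a point): the same for the right (-y) hollow
- bolt (a joint): slide of the barrel bolt, m: 0 = fully withdrawn, 0.050 = fully home in the keeper (end stop); it slides along the carrier's +y (to the left), starts between 0 and 0.015, needs about 2 N and stays where it is left
- bolt_handle (a point): top centre of the bolt's upright black round handle, 14 mm diameter, top 88 mm above the bench, straight from 36 mm up to the top; it moves with the bolt. The bolt's rod and staples under it reach up to 34 mm above the bench
- keeper (a point): middle of the dark steel staple (keeper) into which the rod slides, 20 mm above the bench
- canister_a: closed aluminium canister with a flat screw lid, upright in a hollow of the carrier; 50 mm diameter (lid 50.4), 85 mm tall, straight sides; origin at the centre of its underside, z up. The three look exactly alike; weights unknown, 0.14 to 0.67 kg, the heaviest at least 0.2 kg heavier than either other. Which stands in which hollow varies
- canister_b: closed aluminium canister with a flat screw lid, upright in a hollow of the carrier; 50 mm diameter (lid 50.4), 85 mm tall, straight sides; origin at the centre of its underside, z up. The three look exactly alike; weights unknown, 0.14 to 0.67 kg, the heaviest at least 0.2 kg heavier than either other. Which stands in which hollow varies
- canister_c: closed aluminium canister with a flat screw lid, upright in a hollow of the carrier; 50 mm diameter (lid 50.4), 85 mm tall, straight sides; origin at the centre of its underside, z up. The three look exactly alike; weights unknown, 0.14 to 0.67 kg, the heaviest at least 0.2 kg heavier than either other. Which stands in which hollow varies
- tape: bystander: roll of green tape, 52 mm diameter, 19 mm high, lying on the dock plate's near left corner; origin at the centre of its underside
- yellow_cup: bystander: specimen cup with yellow lid, 63 mm diameter, 74 mm tall, left of the carrier; origin at the centre of its underside
- red_cup: bystander: specimen cup with red lid, 63 mm diameter, 74 mm tall, right of the carrier; origin at the centre of its underside
- slide_box: bystander: white slide box 60 x 83 x 28 mm, right of the carrier; origin at the centre of its underside
- marker: bystander: marker pen with black cap, 134 x 14 x 12 mm, lying in front of the carrier; origin at the centre of its underside
Things that resemble listed ones, but are neither listed nor needed, are in the scene too. What is shaped like the canister_b but blue is not meant.

How it is judged:
By the outcome, as a careful person would: the job done as asked, in the order asked, and still so for the second after the job is handed in, while the arm keeps its last pose, push and grip.
It also fails if it takes over 72 s, if anything falls off the work surface, if the arm or the gripper's body presses on something with over 40 N, if the wrist force passes 120 N, or if a joint passes its speed limit or range.

## Working session

There is one attempt and no reset: what is moved stays moved. The work goes in short steps, Python scripts to look and compute and a tool call to move; the robot and the scene stay as the last step left them, time stands still between calls to the robot, and variables do not carry over. Pictures are saved under pics/ and viewed, at most 10 in all, crops included, and the job is handed in when it is done.

Besides the shell and the picture viewer there is one more tool, called after "Request:" by a JSON object that holds its "api" and its "payload", one argument or row to a line. move_arm: Moves the arm, as the interface text tells. Shifts and turns lie within -1 to 1; 1 stands for 25 mm of shift or 4 degrees of turn. Its arguments: {"type":"object","properties":{"motion":{"type":"array","items":{"type":"array"}},"grip_force":{"type":"number"}},"required":["motion"]}

```bash
mkdir -p pics; ls
python3 - <<'E'
from workcell import *
import cv2
s=state();print(s)
for n in ("scene","top"):
    cv2.imwrite(f"pics/{n}0.png",grab_frame(n)); print(camera_info(n))
E
```

```text
pics
{'time_s': 0.0, 'qpos': array([-7.50561782e+01,  1.83515015e+01,  8.97060035e+01,  2.27383313e-04,
        7.20438647e+01, -1.14563299e+00]), 'qvel': array([-0.060121  ,  0.12082812, -0.15805243, -0.04802237, -0.03886149,
       -0.00845963]), 'effort': array([ 3.91758018e-03, -4.12450361e+01, -2.31973958e+01,  7.30143813e-02,
        4.58788988e-02, -1.44098408e-04]), 'ee_pos': array([ 159.21273914, -551.92775018,  176.92446693]), 'ee_rot': array([-1.79898655e+02, -2.24289786e-03,  1.60893825e+01]), 'force': array([ 0.24523528, -0.2242089 ,  0.02902549]), 'torque': array([-0.00193313, -0.06150768,  0.01035228]), 'gripper_force': 0.0, 'gripper_width': 91.38231123111811}
{'fx': 620.8416796228319, 'fy': 620.8416796228319, 'cx': 315.8238498658448, 'cy': 238.71999205196883, 'rvec': array([ 1.05135978, -2.21819918,  1.19249819]), 'tvec': array([364.49700562, 287.31263501, 953.12690494])}
{'fx': 546.9172709964287, 'fy': 546.9172709964287, 'cx': 307.6158717496323, 'cy': 241.8851604929285, 'rvec': array([ 2.19338296, -2.1398247 ,  0.11815145]), 'tvec': array([  -4.49717615,  518.00129892, 1251.97103506])}
```

View pics/scene0.png

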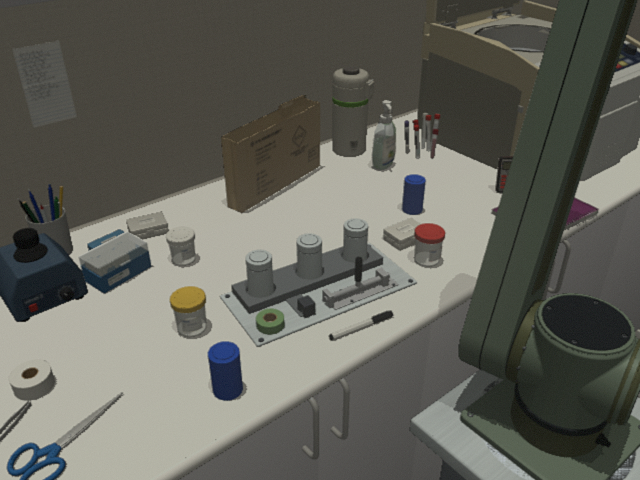

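View pics/top0.png

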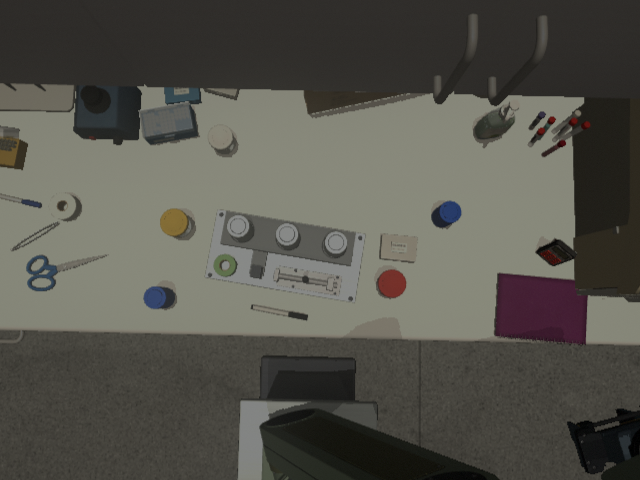

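The scene view shows the carrier in the middle with three grey canisters. In the top view their lids are at about (238,227), (287,235) and (336,243), the black handle at (306,279) and the keeper at (258,265). The blue look-alikes at (155,297) and (449,212) are not meant. I'll enlarge the carrier to confirm.

Run:
```python
import cv2
i=cv2.imread("pics/top0.png")[200:312,195:375]
cv2.imwrite("pics/crop.png",cv2.resize(i,None,fx=4.4,fy=4.4,interpolation=cv2.INTER_CUBIC))
```

```text
(no output)
```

View pics/crop.png

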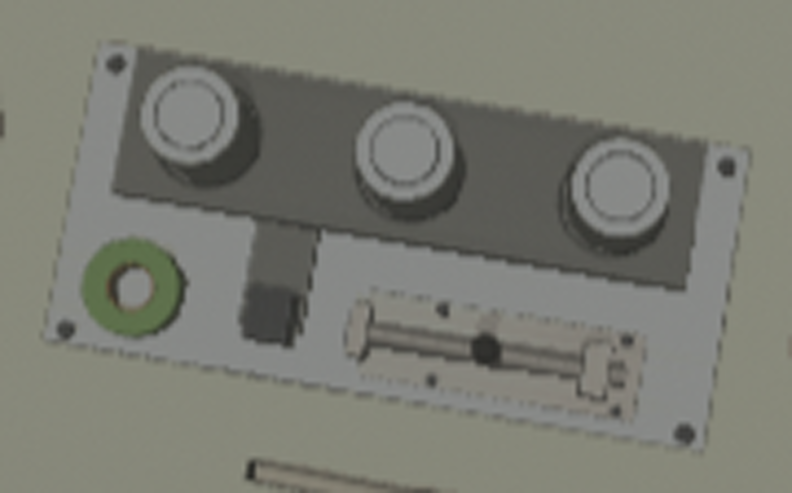

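The crop shows the grey-lidded canisters at crop pixels (189,115), (405,150) and (620,187), and the handle top at (486,348). The dark keeper is at (272,312) and the plate corners at (100,42), (750,150), (705,450) and (43,340). These three in the tray fit the description; the blue ones stand off the carrier.

```bash
cat > h.py <<'E'
from workcell import *
import numpy as np, cv2
def back(n,uv,z):
    c=camera_info(n);R,_=cv2.Rodrigues(c["rvec"]);t=np.array(c["tvec"])
    d=R.T@np.array([(uv[0]-c["cx"])/c["fx"],(uv[1]-c["cy"])/c["fy"],1]);o=-R.T@t
    return o+d*(z-o[2])/d[2]
def toC(o,yaw,p):
    c,s=np.cos(yaw),np.sin(yaw); return np.array(o[:2])+np.array([[c,-s],[s,c]])@p
E
python3 - <<'E'
from h import *
f=lambda p:((p[0]+.5)/4.4-.5+195,(p[1]+.5)/4.4-.5+200)
L=[back("top",f(p),99)[:2] for p in [(189,115),(405,150),(620,187)]]
print("lids",L)
P=[back("top",f(p),6)[:2] for p in [(100,42),(750,150),(705,450),(43,340)]]
print("corners",P,np.linalg.norm(P[0]-P[1]),np.linalg.norm(P[1]-P[2]))
d=L[0]-L[2];yaw=np.arctan2(-d[0],d[1]);e=P[0]-P[1];print("yaw",yaw,np.degrees(yaw),np.arctan2(-e[0],e[1]),np.linalg.norm(d))
o=toC(L[1],yaw,np.array([-30,0]));pc=toC(np.mean(P,0),yaw,np.array([10,0]))
H=back("top",f((486,348)),88)[:2];c,s=np.cos(yaw),np.sin(yaw)
print("origin",o,pc,"handle",H,"in frame",np.array([[c,s],[-s,c]])@(H-o))
K=back("top",f((272,312)),30)[:2];print("keeper in frame",np.array([[c,s],[-s,c]])@(K-o))
for q in [(30,110),(30,0),(30,-110)]:print(toC(o,yaw,np.array(q)))
E
```

```text
lids [array([542.36235273, 164.34677299]), array([527.32284687,  55.1159678 ]), array([511.30063293, -53.34271112])]
corners [array([593.74401931, 226.36223723]), array([ 543.34115422, -128.18856415]), array([ 381.11641935, -106.27267939]), array([431.09557517, 250.10018067])] 358.1155114868164 163.69841357300854
yaw -0.14173148287657444 -8.120615792958413 -0.14121357563369566 219.8943881316309
origin [497.62366    59.3536912] [497.22402097  59.08771912] handle [429.37613615  11.93498123] in frame [-60.8649529  -56.58370856]
keeper in frame [-58.57622335  58.4608066 ]
[542.861166  164.0129863]
[527.32284687  55.1159678 ]
[511.78452774 -53.7810507 ]
```

Request:
{"api": "move_arm", "payload": {
  "motion": [
    [60, [0.5, 1, 0], [0, 0, -0.3]],
    [60, [0.5, 1, 0], [0, 0, -0.3]],
    [60, [0.5, 1, 0], [0, 0, -0.3]],
    [60, [0.5, 1, 0], [0, 0, -0.3]],
    [60, [0.5, 1, 0], [0, 0, -0.3]],
    [60, [0.5, 1, 0], [0, 0, -0.3]],
    [60, [0.5, 1, 0], [0, 0, -0.3]],
    [60, [0.5, 1, 0], [0, 0, -0.3]],
    [60, [0.5, 1, 0], [0, 0, -0.3]],
    [60, [0.5, 1, 0], [0, 0, -0.3]],
    [60, [0.5, 1, 0], [0, 0, -0.3]],
    [60, [0.5, 1, 0], [0, 0, -0.3]],
    [60, [0.5, 1, 0], [0, 0, -0.3]],
    [60, [0.5, 1, 0], [0, 0, -0.3]],
    [60, [0.5, 1, 0], [0, 0, -0.3]],
    [60, [0.5, 1, 0], [0, 0, -0.3]],
    [60, [0.5, 1, 0], [0, 0, -0.3]],
    [60, [0.5, 1, 0], [0, 0, -0.3]],
    [60, [0.5, 1, 0], [0, 0, -0.3]],
    [60, [0.5, 1, 0], [0, 0, -0.3]]
  ],
  "grip_force": 15
}}

```text
time_s: 1.77
ee_pos: [409.4, -51.1, 177.6]
ee_rot: [180.0, 0.0, -8.0]
force: [0.7, -0.3, 0.2]
gripper_width: 60.1
gripper_force: 0.0
```

Request:
{"api": "move_arm", "payload": {
  "motion": [
    [60, [0.26, 0.84, 0], [0, 0, 0]],
    [60, [0.26, 0.84, -0.3], [0, 0, 0]],
    [60, [0.26, 0.84, -0.5], [0, 0, 0]],
    [60, [0, 0, -0.7], [0, 0, 0]],
    [60, [0, 0, 0], [0, 0, 0]],
    [60, [0, 0, 0], [0, 0, 0]]
  ]
}}

```text
time_s: 2.27
ee_pos: [427.8, 10.6, 139.6]
ee_rot: [180.0, 0.2, -7.9]
force: [0.8, -0.1, 0.0]
gripper_width: 59.7
gripper_force: 0.0
```

Run:
```python
from h import *
s=state();print(s["ee_pos"],s["ee_rot"],s["force"]);print(camera_info("wrist"))
cv2.imwrite("pics/w1.png",grab_frame("wrist"))
```

```text
[427.84312623  10.56234352 139.59741466] [ 1.79959012e+02  1.62297400e-01 -7.87539441e+00] [ 0.75430667 -0.10697929  0.04700657]
{'fx': 371.64829954431775, 'fy': 371.64829954431775, 'cx': 317.12453567152784, 'cy': 239.6617867740628, 'rvec': array([-1.92056856,  2.20255644,  0.33652266]), 'tvec': array([ 69.81606036, 379.43821568, 481.71968065])}
```

View pics/w1.png

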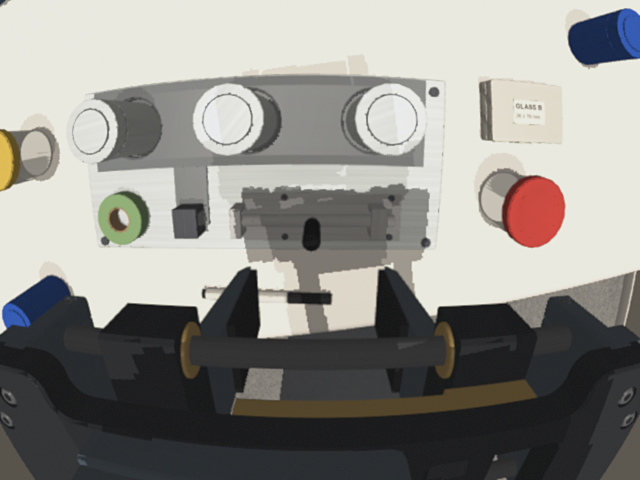

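The wrist view shows the handle top at about (312,242), and the canister lids at (94,131), (228,118) and (390,119). The fingers straddle the handle's line.

```bash
cat >> h.py <<'E'
def backw(c,uv,z):
    R,_=cv2.Rodrigues(np.array(c["rvec"]));t=np.array(c["tvec"])
    p=cv2.fisheye.undistortPoints(np.array([[uv]],float),np.array([[c["fx"],0,c["cx"]],[0,c["fy"],c["cy"]],[0,0,1]]),np.zeros(4))[0,0]
    d=R.T@np.array([p[0],p[1],1]);o=-R.T@t
    return o+d*(z-o[2])/d[2]
E
python3 - <<'E'
from h import *
c=camera_info("wrist")
for uv,z in [((312,242),88),((94,131),99),((228,118),99),((390,119),99)]:print(backw(c,uv,z))
E
```

```text
[430.26452386  15.0879542   88.        ]
[541.67721323 163.75197124  99.        ]
[527.36747261  57.99208182  99.        ]
[511.42025561 -48.747643    99.        ]
```

Request:
{"api": "move_arm", "payload": {
  "motion": [
    [50, [0.06, 0.1, -0.5], [0, 0, 0]],
    [50, [0, 0, -0.8], [0, 0, 0]],
    [50, [0, 0, -0.8], [0, 0, 0]],
    [50, [0, 0, -0.8], [0, 0, 0]],
    [50, [0, 0, -0.6], [0, 0, 0]],
    [50, [0, 0, -0.25], [0, 0, 0]],
    [30, [0, 0, 0], [0, 0, 0]],
    [12, [0, 0, 0], [0, 0, 0]],
    [12, [0, 0, 0], [0, 0, 0]],
    [12, [0, 0, 0], [0, 0, 0]],
    [12, [0, 0, 0], [0, 0, 0]],
    [12, [0, 0, 0], [0, 0, 0]]
  ],
  "grip_force": 10
}}

```text
time_s: 3.32
ee_pos: [431.0, 13.3, 47.2]
ee_rot: [-180.0, -0.1, -7.9]
force: [0.9, 1.7, 1.6]
gripper_width: 13.8
gripper_force: 2.8
```

Request:
{"api": "move_arm", "payload": {
  "motion": [
    [12, [0.017, 0.119, 0], [0, 0, 0]],
    [12, [0.017, 0.119, 0], [0, 0, 0]],
    [12, [0.017, 0.119, 0], [0, 0, 0]],
    [12, [0.017, 0.119, 0], [0, 0, 0]],
    [12, [0.017, 0.119, 0], [0, 0, 0]],
    [12, [0.017, 0.119, 0], [0, 0, 0]],
    [12, [0.017, 0.119, 0], [0, 0, 0]],
    [12, [0.017, 0.119, 0], [0, 0, 0]],
    [12, [0.017, 0.119, 0], [0, 0, 0]],
    [12, [0.017, 0.119, 0], [0, 0, 0]],
    [12, [0, 0, 0], [0, 0, 0]]
  ]
}}

```text
time_s: 4.23
ee_pos: [435.3, 43.3, 47.1]
ee_rot: [-180.0, -0.1, -7.9]
force: [0.3, -0.2, 5.8]
gripper_width: 12.9
gripper_force: 10.0
```

Request:
{"api": "move_arm", "payload": {
  "motion": [
    [12, [0.011, 0.079, 0], [0, 0, 0]],
    [12, [0.011, 0.079, 0], [0, 0, 0]],
    [12, [0, 0, 0], [0, 0, 0]]
  ]
}}

```text
time_s: 4.48
ee_pos: [435.9, 47.1, 47.1]
ee_rot: [180.0, -0.1, -7.9]
force: [-0.2, -1.6, 5.0]
gripper_width: 13.1
gripper_force: 10.0
```

Request:
{"api": "move_arm", "payload": {
  "motion": [
    [12, [0.011, 0.079, 0], [0, 0, 0]],
    [12, [0.006, 0.04, 0], [0, 0, 0]],
    [12, [0, 0, 0], [0, 0, 0]]
  ]
}}

```text
time_s: 4.73
ee_pos: [436.3, 50.0, 47.1]
ee_rot: [180.0, -0.1, -7.9]
force: [0.4, -2.3, 6.4]
gripper_width: 12.9
gripper_force: 10.0
```

Request:
{"api": "move_arm", "payload": {
  "motion": [
    [12, [0.011, 0.079, 0], [0, 0, 0]],
    [12, [0.006, 0.04, 0], [0, 0, 0]],
    [12, [0, 0, 0], [0, 0, 0]]
  ]
}}

```text
time_s: 4.98
ee_pos: [436.7, 53.0, 47.1]
ee_rot: [180.0, -0.1, -7.9]
force: [-0.9, -2.2, 5.6]
gripper_width: 13.1
gripper_force: 10.0
```

Request:
{"api": "move_arm", "payload": {
  "motion": [
    [12, [0.011, 0.079, 0], [0, 0, 0]],
    [12, [0.006, 0.04, 0], [0, 0, 0]],
    [12, [0, 0, 0], [0, 0, 0]]
  ]
}}

```text
time_s: 5.23
ee_pos: [437.1, 55.9, 47.1]
ee_rot: [180.0, -0.1, -7.9]
force: [0.0, -1.9, 5.1]
gripper_width: 12.5
gripper_force: 10.0
```

Request:
{"api": "move_arm", "payload": {
  "motion": [
    [12, [0.011, 0.079, 0], [0, 0, 0]],
    [12, [0.006, 0.04, 0], [0, 0, 0]],
    [12, [0, 0, 0], [0, 0, 0]]
  ]
}}

```text
time_s: 5.48
ee_pos: [437.6, 58.9, 47.1]
ee_rot: [180.0, -0.1, -7.9]
force: [0.3, -1.5, 5.1]
gripper_width: 13.3
gripper_force: 10.0
```

Request:
{"api": "move_arm", "payload": {
  "motion": [
    [12, [0.011, 0.079, 0], [0, 0, 0]],
    [12, [0, 0, 0], [0, 0, 0]],
    [12, [0, 0, 0], [0, 0, 0]]
  ]
}}

```text
time_s: 5.73
ee_pos: [437.8, 60.7, 47.1]
ee_rot: [180.0, -0.1, -7.9]
force: [0.2, -1.6, 5.0]
gripper_width: 12.7
gripper_force: 10.0
```

Request:
{"api": "move_arm", "payload": {
  "motion": [
    [12, [0.011, 0.079, 0], [0, 0, 0]],
    [12, [0, 0, 0], [0, 0, 0]],
    [12, [0, 0, 0], [0, 0, 0]]
  ]
}}

```text
time_s: 5.98
ee_pos: [437.8, 60.8, 47.0]
ee_rot: [179.8, -0.1, -7.8]
force: [-0.6, -8.0, 6.8]
gripper_width: 13.1
gripper_force: 10.0
```

Force rose to 8 N and the motion stopped, so the bolt is at its end stop. I'll press a little more.

Request:
{"api": "move_arm", "payload": {
  "motion": [
    [12, [0.006, 0.04, 0], [0, 0, 0]],
    [12, [0, 0, 0], [0, 0, 0]],
    [12, [0, 0, 0], [0, 0, 0]]
  ]
}}

```text
time_s: 6.23
ee_pos: [437.7, 60.9, 47.0]
ee_rot: [179.7, -0.1, -7.7]
force: [0.3, -11.7, 7.2]
gripper_width: 12.9
gripper_force: 10.0
```

Request:
{"api": "move_arm", "payload": {
  "motion": [
    [30, [0, 0, 0], [0, 0, 0]],
    [50, [0, 0, 0], [0, 0, 0]],
    [60, [0, 0, 0], [0, 0, 0]],
    [60, [0, 0, 0.4], [0, 0, 0]],
    [60, [0, 0, 0.8], [0, 0, 0]],
    [70, [0, 0, 1], [0, 0, 0]],
    [80, [0, 0, 1], [0, 0, 0]],
    [91, [0, 0, 1], [0, 0, 0]],
    [91, [0, 0, 0.3], [0, 0, 0]],
    [91, [0, 0, 0], [0, 0, 0]]
  ]
}}

```text
time_s: 7.07
ee_pos: [438.8, 64.2, 160.6]
ee_rot: [-179.9, -0.2, -7.9]
force: [0.5, 0.0, -0.4]
gripper_width: 76.8
gripper_force: 0.0
```

Run:
```python
from h import *
s=state();print(s["ee_pos"],s["ee_rot"],s["force"]);print(camera_info("wrist"))
cv2.imwrite("pics/w2.png",grab_frame("wrist"))
```

```text
[438.84685306  64.17180911 160.57797907] [-179.91578742   -0.23112385   -7.89534553] [ 0.50418107  0.02537343 -0.37032835]
{'fx': 371.64829954431775, 'fy': 371.64829954431775, 'cx': 317.12453567152784, 'cy': 239.6617867740628, 'rvec': array([-1.92497968,  2.20751949,  0.33174997]), 'tvec': array([124.86511437, 378.49992341, 500.13301141])}
```

View pics/w2.png

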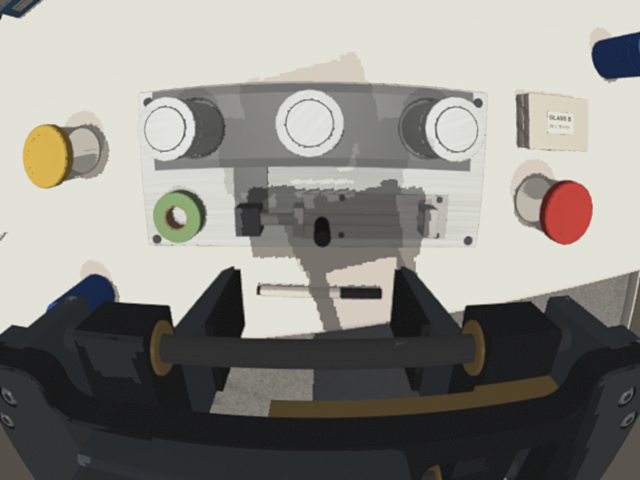

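The rod now enters the keeper at (250,218), with the handle at (322,236). The lids are at (169,128), (309,123) and (451,129).

Run:
```python
from h import *
c=camera_info("wrist")
for uv,z in [((322,237),88),((169,128),99),((309,123),99),((451,129),99)]:print(backw(c,uv,z))
```

```text
[436.41201154  61.54237261  88.        ]
[539.42049924 162.54084856  99.        ]
[524.33463844  59.06748726  99.        ]
[509.33444582 -44.3006552   99.        ]
```

Request:
{"api": "move_arm", "payload": {
  "motion": [
    [91, [0.8, 0.8, 0], [0, 0, 0]],
    [91, [0.8, 0.8, 0], [0, 0, 0]],
    [91, [0.8, 0.8, 0], [0, 0, 0]],
    [91, [0.8, 0.8, 0], [0, 0, 0]],
    [91, [0.9, 0.8, 0], [0, 0, 0]],
    [91, [0, 0, 0], [0, 0, 0]],
    [91, [0, 0, 0], [0, 0, 0]],
    [91, [0, 0, 0], [0, 0, 0]]
  ]
}}

```text
time_s: 7.78
ee_pos: [538.4, 163.1, 156.9]
ee_rot: [179.9, 0.2, -7.9]
force: [-0.0, -0.4, 0.3]
gripper_width: 90.8
gripper_force: 0.0
```

Request:
{"api": "move_arm", "payload": {
  "motion": [
    [91, [0.12, 0.04, -0.4], [0, 0, 0]],
    [91, [0, 0, -1], [0, 0, 0]],
    [91, [0, 0, -1], [0, 0, 0]],
    [91, [0, 0, -1], [0, 0, 0]],
    [91, [0, 0, -0.8], [0, 0, 0]],
    [91, [0, 0, -0.4], [0, 0, 0]],
    [91, [0, 0, 0], [0, 0, 0]],
    [91, [0, 0, 0], [0, 0, 0]]
  ]
}}

```text
time_s: 8.45
ee_pos: [542.8, 164.2, 44.0]
ee_rot: [180.0, 0.0, -7.9]
force: [-0.4, -0.3, 0.2]
gripper_width: 90.9
gripper_force: 0.0
```

Request:
{"api": "move_arm", "payload": {
  "motion": [
    [70, [0, 0, 0], [0, 0, 0]],
    [55, [0, 0, 0], [0, 0, 0]],
    [40, [0, 0, 0], [0, 0, 0]],
    [40, [0, 0, 0], [0, 0, 0]],
    [40, [0, 0, 0], [0, 0, 0]],
    [40, [0, 0, 0], [0, 0, 0]],
    [40, [0, 0, 0], [0, 0, 0]],
    [40, [0, 0, 0], [0, 0, 0]]
  ],
  "grip_force": 35
}}

```text
time_s: 9.12
ee_pos: [543.5, 165.4, 44.5]
ee_rot: [-179.9, -0.1, -7.9]
force: [-0.3, 3.1, 1.6]
gripper_width: 49.5
gripper_force: 35.0
```

Request:
{"api": "move_arm", "payload": {
  "motion": [
    [40, [0, 0, 0.1], [0, 0, 0]],
    [40, [0, 0, 0.2], [0, 0, 0]],
    [40, [0, 0, 0.3], [0, 0, 0]],
    [40, [0, 0, 0.4], [0, 0, 0]],
    [40, [0, 0, 0.4], [0, 0, 0]],
    [40, [0, 0, 0.4], [0, 0, 0]],
    [40, [0, 0, 0.3], [0, 0, 0]],
    [40, [0, 0, 0.2], [0, 0, 0]],
    [40, [0, 0, 0.1], [0, 0, 0]],
    [40, [0, 0, 0], [0, 0, 0]],
    [40, [0, 0, 0], [0, 0, 0]],
    [40, [0, 0, 0], [0, 0, 0]],
    [40, [0, 0, 0], [0, 0, 0]],
    [40, [0, 0, 0], [0, 0, 0]],
    [40, [0, 0, 0], [0, 0, 0]],
    [40, [0, 0, 0], [0, 0, 0]],
    [40, [0, 0, 0], [0, 0, 0]],
    [40, [0, 0, 0], [0, 0, 0]]
  ]
}}

```text
time_s: 10.62
ee_pos: [543.0, 164.6, 104.0]
ee_rot: [180.0, 0.0, -7.9]
force: [0.0, -0.2, -6.1]
gripper_width: 49.6
gripper_force: 35.0
```

```bash
python3 -c "
from workcell import *
s=state();print(s['time_s'],s['ee_pos'],s['ee_rot'],s['force'],s['torque'],s['effort'],s['gripper_width'])"
```

```text
10.6167 [543.03102329 164.5771311  103.9821023 ] [ 1.79993224e+02  3.50086696e-03 -7.90755423e+00] [ 0.03828977 -0.22307419 -6.09378974] [ 0.01942838 -0.03802704 -0.04615763] [ 2.47890257e-04 -4.50080717e+01 -2.34239781e+01  5.92310724e-03
 -8.05022917e-02  1.71852105e-05] 49.593220410412286
```

Left: about 6.1 N (0.62 kg). I'll set it back and heft the others.

Request:
{"api": "move_arm", "payload": {
  "motion": [
    [40, [0, 0, -0.2], [0, 0, 0]],
    [40, [0, 0, -0.4], [0, 0, 0]],
    [40, [0, 0, -0.4], [0, 0, 0]],
    [40, [0, 0, -0.4], [0, 0, 0]],
    [40, [0, 0, -0.4], [0, 0, 0]],
    [40, [0, 0, -0.2], [0, 0, 0]],
    [40, [0, 0, -0.1], [0, 0, 0]],
    [40, [0, 0, -0.1], [0, 0, 0]],
    [40, [0, 0, -0.1], [0, 0, 0]],
    [40, [0, 0, -0.06], [0, 0, 0]],
    [40, [0, 0, 0], [0, 0, 0]],
    [40, [0, 0, 0], [0, 0, 0]]
  ]
}}

```text
time_s: 11.62
ee_pos: [543.2, 164.6, 45.3]
ee_rot: [-180.0, -0.0, -7.9]
force: [0.0, -0.0, -5.8]
gripper_width: 49.7
gripper_force: 35.0
```

Request:
{"api": "move_arm", "payload": {
  "motion": [
    [40, [0, 0, -0.04], [0, 0, 0]],
    [40, [0, 0, -0.04], [0, 0, 0]],
    [40, [0, 0, 0], [0, 0, 0]],
    [40, [0, 0, 0], [0, 0, 0]]
  ]
}}

```text
time_s: 11.95
ee_pos: [543.9, 164.7, 44.4]
ee_rot: [-180.0, -0.1, -7.9]
force: [-2.5, -0.6, 5.5]
gripper_width: 49.6
gripper_force: 35.0
```

Request:
{"api": "move_arm", "payload": {
  "motion": [
    [55, [0, 0, 0], [0, 0, 0]],
    [75, [0, 0, 0], [0, 0, 0]],
    [91, [0, 0, 0], [0, 0, 0]],
    [91, [0, 0, 0], [0, 0, 0]],
    [91, [0, 0, 0], [0, 0, 0]],
    [91, [0, 0, 0], [0, 0, 0]],
    [91, [0, 0, 0.5], [0, 0, 0]],
    [91, [0, 0, 1], [0, 0, 0]],
    [91, [0, 0, 1], [0, 0, 0]],
    [91, [0, 0, 1], [0, 0, 0]],
    [91, [0, 0, 0.6], [0, 0, 0]],
    [91, [-0.1, -0.8, 0.2], [0, 0, 0]],
    [91, [-0.15, -1, 0], [0, 0, 0]],
    [91, [-0.15, -1, 0], [0, 0, 0]],
    [91, [-0.15, -1, 0], [0, 0, 0]],
    [91, [-0.1, -0.5, 0], [0, 0, 0]],
    [91, [0, 0, 0], [0, 0, 0]],
    [91, [0, 0, 0], [0, 0, 0]]
  ]
}}

```text
time_s: 13.45
ee_pos: [527.0, 57.1, 150.6]
ee_rot: [-180.0, -0.0, -8.0]
force: [-0.1, 0.1, 0.4]
gripper_width: 91.2
gripper_force: 0.0
```

Run:
```python
from h import *
s=state();print(s["ee_pos"],s["ee_rot"],s["force"])
cv2.imwrite("pics/w3.png",grab_frame("wrist"))
```

```text
[526.95517536  57.13616663 150.60519727] [-1.79954356e+02 -1.26117604e-02 -7.99870980e+00] [-0.11970719  0.12101865  0.43505014]
```

View pics/w3.png

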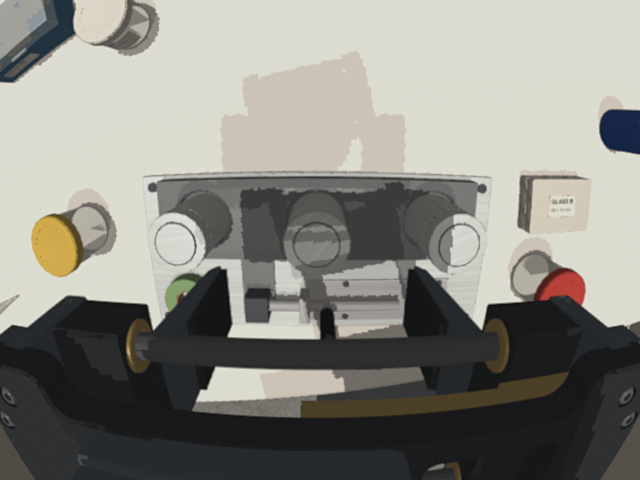

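The left canister stands upright in its hollow (lid at (180,242)). The middle lid at (317,243) is centred between the fingers, and the bolt is still home. Descending on the middle one.

Request:
{"api": "move_arm", "payload": {
  "motion": [
    [91, [0, 0, -0.5], [0, 0, 0]],
    [91, [0, 0, -1], [0, 0, 0]],
    [91, [0, 0, -1], [0, 0, 0]],
    [91, [0, 0, -1], [0, 0, 0]],
    [91, [0, 0, -0.5], [0, 0, 0]],
    [91, [0, 0, -0.25], [0, 0, 0]],
    [91, [0, 0, 0], [0, 0, 0]],
    [70, [0, 0, 0], [0, 0, 0]],
    [55, [0, 0, 0], [0, 0, 0]],
    [40, [0, 0, 0], [0, 0, 0]],
    [40, [0, 0, 0], [0, 0, 0]],
    [40, [0, 0, 0], [0, 0, 0]],
    [40, [0, 0, 0], [0, 0, 0]],
    [40, [0, 0, 0], [0, 0, 0]],
    [40, [0, 0, 0], [0, 0, 0]]
  ]
}}

```text
time_s: 14.75
ee_pos: [527.0, 57.1, 44.6]
ee_rot: [-180.0, -0.0, -7.9]
force: [-0.8, 0.8, 3.1]
gripper_width: 49.3
gripper_force: 35.2
```

Request:
{"api": "move_arm", "payload": {
  "motion": [
    [40, [0, 0, 0.1], [0, 0, 0]],
    [40, [0, 0, 0.2], [0, 0, 0]],
    [40, [0, 0, 0.3], [0, 0, 0]],
    [40, [0, 0, 0.4], [0, 0, 0]],
    [40, [0, 0, 0.4], [0, 0, 0]],
    [40, [0, 0, 0.4], [0, 0, 0]],
    [40, [0, 0, 0.3], [0, 0, 0]],
    [40, [0, 0, 0.2], [0, 0, 0]],
    [40, [0, 0, 0.1], [0, 0, 0]],
    [40, [0, 0, 0], [0, 0, 0]],
    [40, [0, 0, 0], [0, 0, 0]],
    [40, [0, 0, 0], [0, 0, 0]],
    [40, [0, 0, 0], [0, 0, 0]],
    [40, [0, 0, 0], [0, 0, 0]],
    [40, [0, 0, 0], [0, 0, 0]],
    [40, [0, 0, 0], [0, 0, 0]],
    [40, [0, 0, 0], [0, 0, 0]],
    [40, [0, 0, 0], [0, 0, 0]]
  ]
}}

```text
time_s: 16.25
ee_pos: [526.8, 57.1, 104.2]
ee_rot: [180.0, 0.0, -7.9]
force: [-0.1, 0.1, -1.9]
gripper_width: 49.5
gripper_force: 35.2
```

Request:
{"api": "move_arm", "payload": {
  "motion": [
    [40, [0, 0, -0.2], [0, 0, 0]],
    [40, [0, 0, -0.4], [0, 0, 0]],
    [40, [0, 0, -0.4], [0, 0, 0]],
    [40, [0, 0, -0.4], [0, 0, 0]],
    [40, [0, 0, -0.4], [0, 0, 0]],
    [40, [0, 0, -0.2], [0, 0, 0]],
    [40, [0, 0, -0.1], [0, 0, 0]],
    [40, [0, 0, -0.1], [0, 0, 0]],
    [40, [0, 0, -0.1], [0, 0, 0]],
    [40, [0, 0, -0.06], [0, 0, 0]],
    [40, [0, 0, 0], [0, 0, 0]],
    [40, [0, 0, 0], [0, 0, 0]]
  ]
}}

```text
time_s: 17.25
ee_pos: [527.0, 57.0, 45.5]
ee_rot: [-180.0, -0.0, -7.9]
force: [0.2, -0.8, -1.1]
gripper_width: 49.5
gripper_force: 35.2
```

Middle: about 1.9 N.

Request:
{"api": "move_arm", "payload": {
  "motion": [
    [40, [0, 0, -0.04], [0, 0, 0]],
    [40, [0, 0, -0.02], [0, 0, 0]],
    [40, [0, 0, 0], [0, 0, 0]],
    [40, [0, 0, 0], [0, 0, 0]]
  ]
}}

```text
time_s: 17.58
ee_pos: [527.4, 57.1, 44.6]
ee_rot: [-180.0, -0.1, -7.9]
force: [-1.1, 0.5, 5.2]
gripper_width: 49.1
gripper_force: 35.2
```

Request:
{"api": "move_arm", "payload": {
  "motion": [
    [55, [0, 0, 0], [0, 0, 0]],
    [75, [0, 0, 0], [0, 0, 0]],
    [91, [0, 0, 0], [0, 0, 0]],
    [91, [0, 0, 0], [0, 0, 0]],
    [91, [0, 0, 0], [0, 0, 0]],
    [91, [0, 0, 0], [0, 0, 0]],
    [91, [0, 0, 0.5], [0, 0, 0]],
    [91, [0, 0, 1], [0, 0, 0]],
    [91, [0, 0, 1], [0, 0, 0]],
    [91, [0, 0, 1], [0, 0, 0]],
    [91, [0, 0, 0.6], [0, 0, 0]],
    [91, [-0.1, -0.8, 0.2], [0, 0, 0]],
    [91, [-0.15, -1, 0], [0, 0, 0]],
    [91, [-0.15, -1, 0], [0, 0, 0]],
    [91, [-0.15, -1, 0], [0, 0, 0]],
    [91, [-0.1, -0.55, 0], [0, 0, 0]],
    [91, [0, 0, 0], [0, 0, 0]],
    [91, [0, 0, 0], [0, 0, 0]]
  ]
}}

```text
time_s: 19.08
ee_pos: [510.5, -52.0, 151.2]
ee_rot: [-180.0, 0.0, -8.0]
force: [-0.5, -0.2, 0.4]
gripper_width: 91.2
gripper_force: 0.0
```

Request:
{"api": "move_arm", "payload": {
  "motion": [
    [91, [0.04, 0, -0.5], [0, 0, 0]],
    [91, [0, 0, -1], [0, 0, 0]],
    [91, [0, 0, -1], [0, 0, 0]],
    [91, [0, 0, -1], [0, 0, 0]],
    [91, [0, 0, -0.5], [0, 0, 0]],
    [91, [0, 0, -0.25], [0, 0, 0]],
    [91, [0, 0, 0], [0, 0, 0]],
    [70, [0, 0, 0], [0, 0, 0]],
    [55, [0, 0, 0], [0, 0, 0]],
    [40, [0, 0, 0], [0, 0, 0]],
    [40, [0, 0, 0], [0, 0, 0]],
    [40, [0, 0, 0], [0, 0, 0]],
    [40, [0, 0, 0], [0, 0, 0]],
    [40, [0, 0, 0], [0, 0, 0]],
    [40, [0, 0, 0], [0, 0, 0]]
  ]
}}

```text
time_s: 20.33
ee_pos: [511.8, -51.6, 45.4]
ee_rot: [-180.0, -0.0, -7.9]
force: [-0.2, -0.1, 1.8]
gripper_width: 49.7
gripper_force: 35.0
```

Request:
{"api": "move_arm", "payload": {
  "motion": [
    [40, [0, 0, 0.1], [0, 0, 0]],
    [40, [0, 0, 0.2], [0, 0, 0]],
    [40, [0, 0, 0.3], [0, 0, 0]],
    [40, [0, 0, 0.4], [0, 0, 0]],
    [40, [0, 0, 0.4], [0, 0, 0]],
    [40, [0, 0, 0.4], [0, 0, 0]],
    [40, [0, 0, 0.3], [0, 0, 0]],
    [40, [0, 0, 0.2], [0, 0, 0]],
    [40, [0, 0, 0.1], [0, 0, 0]],
    [40, [0, 0, 0], [0, 0, 0]],
    [40, [0, 0, 0], [0, 0, 0]],
    [40, [0, 0, 0], [0, 0, 0]],
    [40, [0, 0, 0], [0, 0, 0]],
    [40, [0, 0, 0], [0, 0, 0]],
    [40, [0, 0, 0], [0, 0, 0]],
    [40, [0, 0, 0], [0, 0, 0]],
    [40, [0, 0, 0], [0, 0, 0]],
    [40, [0, 0, 0], [0, 0, 0]]
  ]
}}

```text
time_s: 21.83
ee_pos: [511.5, -51.7, 105.0]
ee_rot: [180.0, 0.0, -7.9]
force: [-0.8, 0.2, -2.7]
gripper_width: 49.4
gripper_force: 35.0
```

Request:
{"api": "move_arm", "payload": {
  "motion": [
    [40, [0, 0, -0.2], [0, 0, 0]],
    [40, [0, 0, -0.4], [0, 0, 0]],
    [40, [0, 0, -0.4], [0, 0, 0]],
    [40, [0, 0, -0.4], [0, 0, 0]],
    [40, [0, 0, -0.4], [0, 0, 0]],
    [40, [0, 0, -0.2], [0, 0, 0]],
    [40, [0, 0, -0.1], [0, 0, 0]],
    [40, [0, 0, -0.1], [0, 0, 0]],
    [40, [0, 0, -0.1], [0, 0, 0]],
    [40, [0, 0, -0.06], [0, 0, 0]],
    [40, [0, 0, 0], [0, 0, 0]],
    [40, [0, 0, 0], [0, 0, 0]]
  ]
}}

```text
time_s: 22.83
ee_pos: [511.8, -51.7, 46.3]
ee_rot: [180.0, -0.0, -7.9]
force: [0.5, 0.0, -3.2]
gripper_width: 49.1
gripper_force: 35.0
```

Right: about 2.7 N, so the left canister is clearly the heaviest. Seating this one.

Request:
{"api": "move_arm", "payload": {
  "motion": [
    [40, [0, 0, -0.04], [0, 0, 0]],
    [40, [0, 0, -0.03], [0, 0, 0]],
    [40, [0, 0, 0], [0, 0, 0]],
    [40, [0, 0, 0], [0, 0, 0]]
  ]
}}

```text
time_s: 23.17
ee_pos: [512.3, -51.7, 45.3]
ee_rot: [180.0, -0.1, -7.9]
force: [-1.3, 0.7, 6.1]
gripper_width: 49.6
gripper_force: 35.0
```

Request:
{"api": "move_arm", "payload": {
  "motion": [
    [55, [0, 0, 0], [0, 0, 0]],
    [75, [0, 0, 0], [0, 0, 0]],
    [91, [0, 0, 0], [0, 0, 0]],
    [91, [0, 0, 0], [0, 0, 0]],
    [91, [0, 0, 0], [0, 0, 0]],
    [91, [0, 0, 0], [0, 0, 0]],
    [91, [0, 0, 0.5], [0, 0, 0]],
    [91, [0, 0, 1], [0, 0, 0]],
    [91, [0, 0, 1], [0, 0, 0]],
    [91, [0, 0, 1], [0, 0, 0]],
    [91, [0, 0, 0.8], [0, 0, 0]],
    [91, [0.13, 0.96, 0], [0, 0, 0]],
    [91, [0.13, 0.96, 0], [0, 0, 0]],
    [91, [0.13, 0.96, 0], [0, 0, 0]],
    [91, [0.13, 0.96, 0], [0, 0, 0]],
    [91, [0.13, 0.96, 0], [0, 0, 0]],
    [91, [0.13, 0.96, 0], [0, 0, 0]],
    [91, [0.13, 0.96, 0], [0, 0, 0]],
    [91, [0.13, 0.96, 0], [0, 0, 0]],
    [91, [0.13, 0.96, 0], [0, 0, 0]]
  ]
}}

```text
time_s: 24.83
ee_pos: [540.7, 165.5, 151.6]
ee_rot: [180.0, 0.0, -7.9]
force: [0.1, -0.9, -0.8]
gripper_width: 91.2
gripper_force: 0.0
```

Request:
{"api": "move_arm", "payload": {
  "motion": [
    [91, [0, 0, 0], [0, 0, 0]],
    [91, [0, 0, 0], [0, 0, 0]]
  ]
}}

```text
time_s: 25.0
ee_pos: [540.6, 165.1, 151.4]
ee_rot: [180.0, 0.0, -7.8]
force: [0.2, -0.4, -0.4]
gripper_width: 91.0
gripper_force: 0.0
```

Run:
```python
from h import *
cv2.imwrite("pics/w4.png",grab_frame("wrist"))
```

```text
(no output)
```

View pics/w4.png

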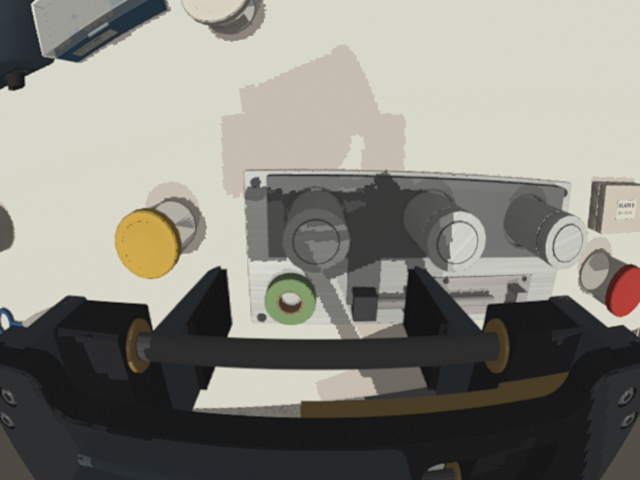

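All three are upright in their hollows (lids at (317,242), (456,241), (565,241)), and the left one is between the fingers. I'll grasp it.

Request:
{"api": "move_arm", "payload": {
  "motion": [
    [91, [0.1, 0, -0.5], [0, 0, 0]],
    [91, [0, 0, -1], [0, 0, 0]],
    [91, [0, 0, -1], [0, 0, 0]],
    [91, [0, 0, -1], [0, 0, 0]],
    [91, [0, 0, -0.5], [0, 0, 0]],
    [91, [0, 0, -0.25], [0, 0, 0]],
    [91, [0, 0, 0], [0, 0, 0]],
    [70, [0, 0, 0], [0, 0, 0]],
    [55, [0, 0, 0], [0, 0, 0]],
    [40, [0, 0, 0], [0, 0, 0]],
    [40, [0, 0, 0], [0, 0, 0]],
    [40, [0, 0, 0], [0, 0, 0]],
    [40, [0, 0, 0], [0, 0, 0]],
    [40, [0, 0, 0], [0, 0, 0]],
    [40, [0, 0, 0], [0, 0, 0]]
  ]
}}

```text
time_s: 26.3
ee_pos: [543.7, 164.9, 46.0]
ee_rot: [-179.9, -0.0, -7.9]
force: [0.3, 1.4, 3.1]
gripper_width: 49.4
gripper_force: 35.0
```

Request:
{"api": "move_arm", "payload": {
  "motion": [
    [40, [0, 0, 0.1], [0, 0, 0]],
    [40, [0, 0, 0.2], [0, 0, 0]],
    [40, [0, 0, 0.3], [0, 0, 0]],
    [40, [0, 0, 0.4], [0, 0, 0]],
    [40, [0, 0, 0.5], [0, 0, 0]],
    [40, [0, 0, 0.5], [0, 0, 0]],
    [40, [0, 0, 0.5], [0, 0, 0]],
    [40, [0, 0, 0.5], [0, 0, 0]],
    [40, [0, 0, 0.5], [0, 0, 0]],
    [40, [0, 0, 0.5], [0, 0, 0]],
    [40, [0, 0, 0.4], [0, 0, 0]],
    [40, [0, 0, 0.3], [0, 0, 0]],
    [40, [0, 0, 0.1], [0, 0, 0]],
    [40, [0, 0, 0], [0, 0, 0]],
    [40, [0, 0, 0], [0, 0, 0]],
    [40, [0, 0, 0], [0, 0, 0]],
    [40, [0, 0, 0], [0, 0, 0]],
    [40, [0, 0, 0], [0, 0, 0]],
    [40, [0, 0, 0], [0, 0, 0]]
  ]
}}

```text
time_s: 27.88
ee_pos: [543.1, 164.2, 165.1]
ee_rot: [180.0, 0.0, -7.9]
force: [-0.1, -1.2, -5.5]
gripper_width: 49.7
gripper_force: 35.0
```

Run:
```python
from h import *
a=grab_frame("scene")[190:370,190:440]
cv2.imwrite("pics/end.png",cv2.resize(a,None,fx=3,fy=3,interpolation=cv2.INTER_CUBIC))
```

```text
(no output)
```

View pics/end.png

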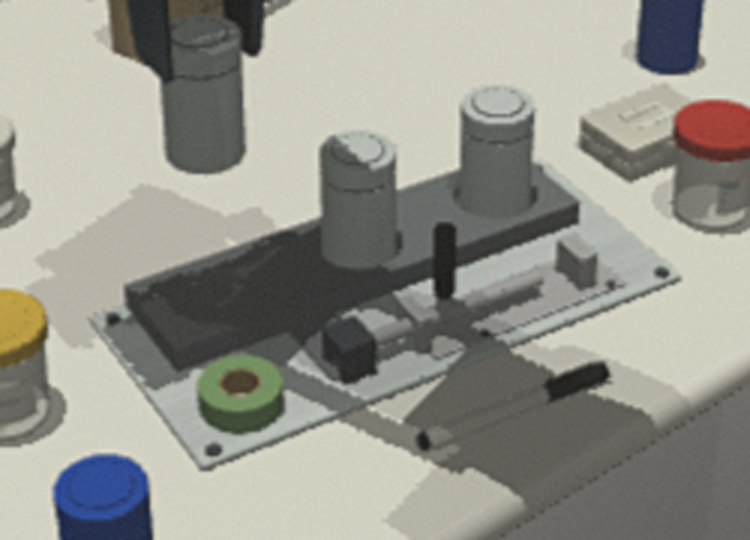

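The canister is held upright at (203,95), about 12 cm up. The other two are seated at (358,200) and (497,150), and the bolt is home in the keeper at (349,345).

```bash
python3 -c "
from workcell import *
print(job_done())"
```

```text
the job is handed in; nothing more can be done
None
```

The job is handed in at about 28 s: the bolt is home against its end stop, all three canisters were hefted left to right (about 6.1, 1.9 and 2.7 N), and the left one, the heaviest, is held upright about 12 cm up, with the other two back in their hollows.

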